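Tuck the copper flashing under the lantern roof's shingle and hold it down

ROBOT

A 6-joint arm with a two-finger parallel gripper is mounted at the origin on a cart in front of the work surface, level with it; the furniture and walls round the work are solid. World frame = base frame: x ahead of the robot, y to its left, z up, the work surface at z = 0. Lengths are in m, angles in degrees, forces in N, time in s.
With the tool pointing down it reaches from about 0.325 to 0.75 m from the base axis. Payload 7.6 kg.
Tool frame: the origin (TCP) lies at the very end of the fingers, on their centre line; the grasp point (between the pads) lies 19 mm behind it; z points along the fingers, y is the line along which they close (so a half turn about z gives the same grasp; the last joint's range is limited). The gripper opens to 85 mm and grips with 20 to 120 N. Pads are 22 mm wide; open, the fingers measure 114 mm over their backs; the gripper's body (76 mm by 85 mm) begins 54 mm behind the grasp point. The pads swing forward as they close: fully open they stand 13 mm farther back than shut.
Start: joints at [68.91, 2.991, 80.254, -0, 96.75, -4.028], TCP at [0.154, 0.502, 0.231] pointing down, gripper open.
Joint ranges: [-166.34, 166.34], [-52.06, 124.39], [6.96, 135.62], [-60.46, 240.46], [14.63, 156.25], [-167.68, 167.68]. Speed limits (degrees/s): [147.25, 147.25, 172.46, 180, 180, 180].

INTERFACE

Orientations are given as [roll, pitch, yaw] about the fixed x, y, z axes, in that order (R = Rz(yaw) Ry(pitch) Rx(roll)).
In Python, from rig import status, imaging, env gives the robot as it stands.
- The arm moves only by the shell command python3 -m handwheel 'ROWS' [OPENING]. ROWS is a JSON object of lists of equal length, an entry for each row: "slide": the shift along the tool's x, y, z in mm, a list of three; "twist": the turn, a rotation vector about the tool's x, y, z in degrees, a list of three. In form: {"slide": [[x, y, z], ...], "twist": [[rx, ry, rz], ...]}. A call has 1 to 10 rows; each row shifts and turns the commanded pose from where the row before left it, along the tool's axes as they then stand; what a row does not reach is not made up. A row lasts 1/12 s, in which the tool goes at most 41.7 mm and 7.16 degrees, less where a joint would pass 70% of its speed; a pose out of reach is approached as far as the arm can. A call is refused whole if a number of a shift passes 41.7 or a number of a turn 7.16, either way. A call with a gripper value outside its range is refused whole. OPENING is the opening, from 0 (shut) to 1 (fully open), set as the call begins (- or left out, the last holds). The fingers move at their own pace and stop on an object; the grip force is fixed at half the most. Time passes only in rows, so rows that do not move let the fingers close. It gives the time, the measured TCP pose, the force, the opening and the grip force at its end, in the units of the state.
- status.observe(): the state, without advancing time (a new reading comes with each control period).
- imaging.camera(name): name is "side" or "top" or "wrist"; returns (picture, depth): 420x560x3 uint8, red, green, blue; 420x560 float32, m along the optical axis (not along the pixel's ray), 0 where there is no reading.
- imaging.camera_params(name): a dict with "vertical_fov" (degrees; the focal length in pixels is half the picture's height over the tangent of half this angle, whatever the lens; pixels are square), "cx", "cy" (the principal point, pixels), "R" (3x3) and "t" (3): a world point X has camera coordinates R X + t; the wrist camera has in their place "mount" (4x4, takes a point from camera to tool coordinates, whose origin is the TCP and whose axes are the flange's). Camera axes: x right, y down, z forward; pixel columns grow to the right and rows downward; lengths in m; the calibration is good to about 2 mm. A picture is of the moment at which its call begins: read the wrist's pose just before it. camera_params takes no time and is no camera call.
- env.close_job(): hands the job in; it is judged then, once.
The state is a dict: "t": time; "q": joint angles; "joint_vel": joint speeds; "effort": joint torques, N m; "eef_pos": TCP position; "orientation": TCP orientation; "ft_force": force on the tool from outside, world axes, zero at the start; "moment": the same for the moment, N m; "finger_gap": finger opening in m; "finger_force": force on a finger pad.
Only numpy, scipy, OpenCV 4.12 (cv2) and the standard library are available. Lean on these libraries where they do the work, as an engineer would, in place of code of your own. Each camera call takes 0.05 s, during which the arm holds its last target. There are 200 camera calls.

TASK

Pick up the copper flashing by its standing seam and slide its flat leg, lying on the roof board, squarely under the middle shingle, without lifting that shingle, until the black line scribed across the leg lies at the shingle's front edge. Finish while still holding it there, pressing it flat on the board with a steady push of about 10 N. Leave the pen, the wooden fid, the oil bottle and the tin where they are.

Things in the scene. Friction and masses are not known exactly. Their poses are not given: they have to be found in the camera images.
- roof_board: Fixed plywood roof board of a porch lantern, 190 x 220 x 12 mm, lying on the bench. Origin under its middle, at bench level; x points up the roof (ahead at zero yaw), y left. Deck top z = 12 mm, bare from x = -95 to +10 mm; behind lie three brown shingles side by side, front edges in line at x = +10 mm, tops at z = 26 mm. A darker course (top z = 32 mm) lies over their rear from x = +64 mm.
- shingle_lip (a point): Middle of the front lower edge of the middle shingle (122 mm wide, 62 mm deep, 6 mm thick, two copper nail heads), 20 mm above the bench. The flashing goes into the slot below: 8 mm high, 104 mm wide between side battens that start 5 mm behind the edge, 59 mm deep. Axes as roof_board.
- shingle (a joint): Lift angle of the middle shingle about its rear edge, rad; 0 = lying down in place, grows as its front edge is lifted (0.08 rad is 5 mm at the edge). It weighs 60 g and falls back by itself, held only by its weight and slight friction.
- flashing: The loose copper flashing, about 120 g: flat leg 80 mm wide (y), 3 mm thick, 80 mm from the seam's middle to the leading edge (+x), with a standing seam along its other edge. Origin on the underside, under the seam's middle; x points from the seam to the leading edge, z up. A black line is scribed across the top of the leg, 40 mm from the leading edge and 40 mm from the seam's middle.
- flashing_seam (a point): Middle of the flashing's upright standing seam, half-way up (20 mm above the underside). The seam is 10 mm thick (x), 80 mm long (y), its top 40 mm above the underside; rigid, grasp it across its thickness from above. Axes as flashing.
- flashing_edge (a point): Middle of the leading edge of the flat leg, 80 mm ahead of the seam's middle, 1.5 mm above the underside: the edge that goes under the shingle. Axes as flashing.
- marker: Bystander: blue and white marker pen lying on the bench, 126 mm long, 13 mm thick. Origin under its middle, length along y.
- lathekin: Bystander: wooden burnishing fid lying on the bench, 150 x 20 x 12 mm. Origin under its middle, length along y.
- oil: Bystander: small cream bottle with a red cap, 35 mm across, 73 mm high, standing on the bench. Origin at the middle of its base.
- tin: Bystander: round grey tin, 52 mm across, 34 mm high, on the bench. Origin at the middle of its base.
Mind the look-alikes: they are no part of the job. There is more than one size of the flashing; the one meant has the size given above.

How it is judged (in metres and radians):
On the way, in this order (a step that is already met when the one before it is completed fails the run):
1. the flashing has been picked up off the bench (height (world z) of flashing_seam above 0.037 m and contact force between the fingers and flashing above 1 N), for 0.1 s.
2. the flashing lies flat on the board, tucked under the shingle up to its line (x of flashing_edge in the frame of roof_board between 0.042 and 0.058 m and y of flashing_edge in the frame of roof_board between -0.013 and 0.013 m and angle between the x axis of flashing and the x axis of roof_board, either way round below 0.1 rad and angle between flashing_seam's own z axis and vertical below 0.04 rad and z of flashing_edge in the frame of roof_board below 0.0165 m and z of flashing_seam in the frame of roof_board below 0.0355 m), for 0.2 s.
At the end, for the whole second after the job is handed in: Ends with the gripper holding the flashing: line within 8 mm of the shingle edge, within 13 mm of the slot middle, square to 0.1 rad, flat on the board (2 mm, 0.04 rad), shingle down (under 0.03 rad); flashing bears on the board with over 5 N, fingers touch it with over 3 N (all of step 2 and value of joint shingle below 0.03 rad and contact force between flashing and roof_board above 5 N and contact force between the fingers and flashing above 3 N); the arm keeps its last pose, push and grip.
It fails at once if the middle shingle is lifted (more than 0.08 rad, 5 mm at its edge) (value of joint shingle above 0.08 rad).
It fails at once if the pen is shifted by more than 20 mm (distance of marker from where it was at the start of the episode above 0.02 m).
It fails at once if the oil bottle is shifted by more than 20 mm (distance of oil from where it was at the start of the episode above 0.02 m).
It fails at once if the tin is shifted by more than 20 mm (distance of tin from where it was at the start of the episode above 0.02 m).
It fails at once if the wooden fid is shifted by more than 20 mm (distance of lathekin from where it was at the start of the episode above 0.02 m).
It also fails if it takes over 38 s, if anything falls off the work surface, if the arm or the gripper's body presses on something with over 40 N, if the wrist force passes 120 N, or if a joint passes its speed limit or range.

## Working session

There is one attempt and no reset: what is moved stays moved. The work goes in short steps, Python scripts to look and compute and a shell command to move; the robot and the scene stay as the last step left them, time stands still between calls to the robot, and variables do not carry over. Pictures are saved under pics/ and viewed, at most 10 in all, crops included, and the job is handed in when it is done.

```bash
ls; mkdir -p pics; cat > h.py <<'E'
import numpy as np,cv2
from rig import status,imaging,env
from scipy.spatial.transform import Rotation as Rn
def save(n,img): cv2.imwrite('pics/'+n+'.png',img[...,::-1])
def pose(s):
    T=np.eye(4);T[:3,:3]=Rn.from_euler('xyz',s['orientation'],degrees=True).as_matrix();T[:3,3]=s['eef_pos'];return T
def grab(name):
    s=status.observe();p,d=imaging.camera(name);c=imaging.camera_params(name)
    f=p.shape[0]/2/np.tan(np.radians(c['vertical_fov'])/2)
    if 'R' in c:
        R=np.array(c['R']);t=np.array(c['t']);M=np.eye(4);M[:3,:3]=R.T;M[:3,3]=-R.T@t
    else: M=pose(s)@np.array(c['mount'])
    return p,d,dict(f=f,cx=c['cx'],cy=c['cy'],M=M)
def cloud(d,k):
    v,u=np.indices(d.shape);P=np.stack([(u-k['cx'])/k['f']*d,(v-k['cy'])/k['f']*d,d],-1)
    X=P@k['M'][:3,:3].T+k['M'][:3,3];X[d==0]=np.nan;return X
def ray(u,v,k,z):
    r=k['M'][:3,:3]@np.array([(u-k['cx'])/k['f'],(v-k['cy'])/k['f'],1]);o=k['M'][:3,3]
    return o+r*(z-o[2])/r[2]
E
python3 - <<'E'
from h import *
print(status.observe())
for n in('top','side'):
    p,d,k=grab(n);save(n,p);np.savez('/tmp/'+n,p=p,d=d,**k);print(n,imaging.camera_params(n))
print(imaging.camera_params('wrist'))
E
```

```text
pics
{'t': 0.0, 'q': array([ 6.89062544e+01,  3.02808786e+00,  8.03126409e+01,  1.06527614e-03,
        9.67517509e+01, -4.02692603e+00]), 'joint_vel': array([ 0.04516199, -0.00440215, -0.07152328, -0.02392415, -0.14394139,
       -0.01090138]), 'effort': array([-8.82071545e-04, -3.81655204e+01, -3.60191631e+01, -8.44428178e-05,
        6.07203576e-03,  5.31018190e-05]), 'eef_pos': array([0.15393397, 0.50160319, 0.23046784]), 'orientation': array([-1.79907823e+02, -7.54988535e-03,  1.62933299e+02]), 'ft_force': array([-0.88365072,  0.32631492,  0.42300314]), 'moment': array([0.01096258, 0.04224798, 0.03222105]), 'finger_force': 0.0, 'finger_gap': 0.08574805814025327}
top {'vertical_fov': 50.64647628263755, 'cx': 278.37520648974777, 'cy': 203.56350734601702, 'R': array([[ 0.03841854, -0.99926118,  0.00105043],
       [-0.9776005 , -0.0378034 , -0.20704631],
       [ 0.20693305,  0.00692752, -0.97833058]]), 't': array([-0.02592029,  0.54415708,  1.09417544])}
side {'vertical_fov': 53.42425149055263, 'cx': 285.9906905675136, 'cy': 208.33357348803816, 'R': array([[-0.98146096, -0.1914951 ,  0.008001  ],
       [-0.10948116,  0.52587641, -0.84348555],
       [ 0.15731582, -0.8287241 , -0.53709227]]), 't': array([0.51807447, 0.10609899, 1.03102236])}
{'vertical_fov': 68.39052911860637, 'cx': 280.0259217078582, 'cy': 207.46712823804424, 'mount': array([[-3.49758195e-04, -9.53751804e-01, -3.00595033e-01,
         7.60981288e-02],
       [ 9.99999778e-01, -5.04046151e-04,  4.35725127e-04,
        -9.69134439e-04],
       [-5.67087396e-04, -3.00594814e-01,  9.53751769e-01,
        -1.41929729e-01],
       [ 0.00000000e+00,  0.00000000e+00,  0.00000000e+00,
         1.00000000e+00]])}
```

View pics/top.png

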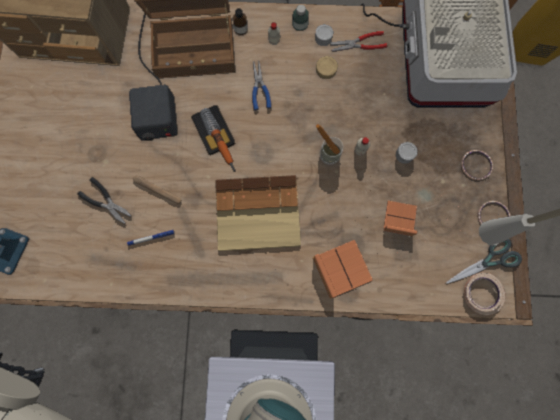

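View pics/side.png

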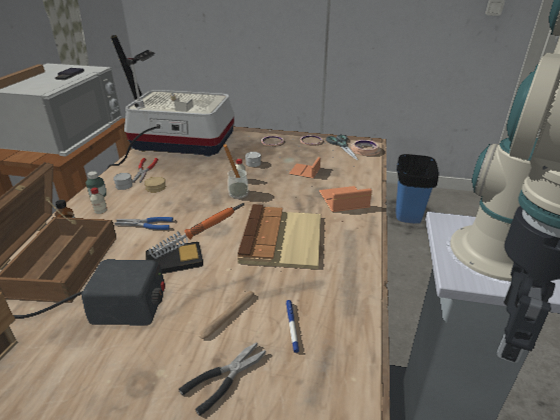

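Copper candidates in the top view are a large one at (343,268) and a small one at (401,217). I'll measure both and enlarge them.

```bash
python3 - <<'E'
from h import *
p,d,k=grab('top');hsv=cv2.cvtColor(p,cv2.COLOR_RGB2HSV)
X=cloud(d,k)
m=((hsv[...,0]<12)&(hsv[...,1]>130)&(hsv[...,2]>100)).astype(np.uint8)
m=cv2.morphologyEx(m,cv2.MORPH_CLOSE,np.ones((5,5)))
n,l,st,c=cv2.connectedComponentsWithStats(m)
for i in range(1,n):
    if st[i,4]>300:
        P=X[l==i];P=P[~np.isnan(P[:,0])]
        print(st[i],c[i],np.nanpercentile(P[:,2],[5,25,50,75,95,99]).round(4))
        for lo,hi in((-.01,.012),(.025,.06)):
            Q=P[(P[:,2]>lo)&(P[:,2]<hi)]
            if len(Q)>10: print(lo,len(Q),cv2.minAreaRect((Q[:,:2]*1000).astype(np.float32)),Q.mean(0).round(4))
save('crop',np.hstack([cv2.resize(p[232:307,305:380],(400,400),interpolation=2),cv2.resize(p[180:255,365:440],(400,400),interpolation=2)]))
# board by deck height / colour
b=((hsv[...,0]>18)&(hsv[...,0]<32)&(hsv[...,1]>70)&(hsv[...,2]>120)).astype(np.uint8)
n,l,st,c=cv2.connectedComponentsWithStats(b)
for i in range(1,n):
    if st[i,4]>800:
        P=X[l==i];P=P[np.abs(P[:,2]-np.nanmedian(P[:,2]))<.006]
        print('board',st[i],np.nanmedian(P[:,2]),cv2.minAreaRect((P[:,:2]*1000).astype(np.float32)))
E
```

```text
[384 202  32  32 777] [400.02059202 217.14929215] [-0.0003  0.0021  0.0038  0.0059  0.0401  0.0423]
-0.01 670 ((535.7050170898438, -333.9151306152344), (78.3945541381836, 70.22541809082031), 83.19225311279297) [ 0.5363 -0.3343  0.0033]
0.025 101 ((493.4817199707031, -325.9326171875), (74.65428161621094, 9.880558013916016), 81.05240631103516) [ 0.4932 -0.325   0.0395]
[ 315  241   57   56 1895] [342.71978892 268.48654354] [0.0011 0.0034 0.0051 0.0072 0.0585 0.0606]
-0.01 1634 ((391.5921936035156, -187.53369140625), (113.3482666015625, 100.6019287109375), 24.802902221679688) [ 0.3911 -0.1874  0.0047]
0.025 214 ((365.3865051269531, -129.61387634277344), (111.33633422851562, 14.53342056274414), 24.92725372314453) [ 0.365  -0.1297  0.057 ]
board [ 217  210   84   40 2729] 0.012096289816156847 ((483.5014343261719, 46.58356475830078), (98.91276550292969, 219.26658630371094), 5.7857489585876465)
```

View pics/crop.png

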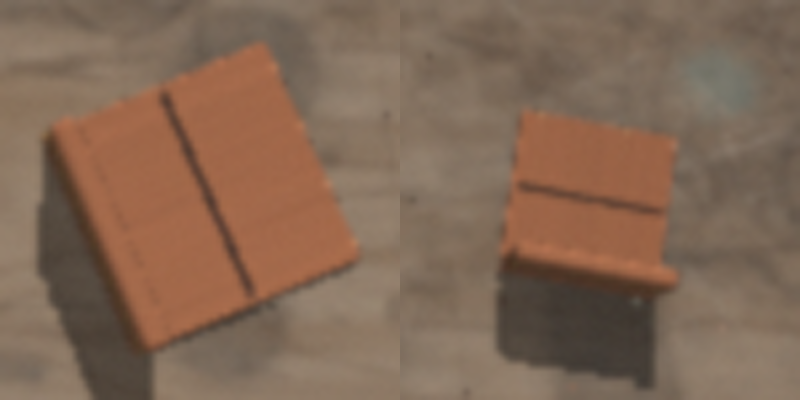

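The right-hand crop (top view pixel (400,217)) fits: leg about 78 mm wide, seam top about 40 mm, seam 10 mm thick. The left one at (343,268) has a 113 mm leg and a 60 mm seam, so it is the look-alike. The board's bare deck is at about (0.48, 0.047), height 12.1 mm. Next I look at the board with the wrist camera on the way.

```bash
cat >> h.py <<'E'
def plan(x,y,z,yaw,n):
    T=pose(status.observe());y0=np.degrees(np.arctan2(T[1,0],T[0,0]));dy=(yaw-y0+180)%360-180
    A=sum(Rn.from_euler('xyz',[180,0,y0+dy*i/n],degrees=True).as_matrix() for i in range(n))
    s=np.linalg.solve(A,np.array([x,y,z])-T[:3,3])*1000
    print('plan',n,'rows slide',s.round(2),'norm',np.linalg.norm(s).round(1),'twz',round(-dy/n,3))
E
python3 -c "
from h import *
plan(.46,.05,.24,96,15)"
```

```text
plan 15 rows slide [-38.18  -5.08  -0.62] norm 38.5 twz 4.463
```

```bash
python3 -m handwheel '{"slide":[[-38.2,-5.1,-0.6],[-38.2,-5.1,-0.6],[-38.2,-5.1,-0.6],[-38.2,-5.1,-0.6],[-38.2,-5.1,-0.6],[-38.2,-5.1,-0.6],[-38.2,-5.1,-0.6],[-38.2,-5.1,-0.6]],"twist":[[0,0,4.46],[0,0,4.46],[0,0,4.46],[0,0,4.46],[0,0,4.46],[0,0,4.46],[0,0,4.46],[0,0,4.46]]}' 1
python3 -m handwheel '{"slide":[[-38.2,-5.1,-0.6],[-38.2,-5.1,-0.6],[-38.2,-5.1,-0.6],[-38.2,-5.1,-0.6],[-38.2,-5.1,-0.6],[-38.2,-5.1,-0.6],[-38.2,-5.1,-0.6],[0,0,0],[0,0,0]],"twist":[[0,0,4.46],[0,0,4.46],[0,0,4.46],[0,0,4.46],[0,0,4.46],[0,0,4.46],[0,0,4.46],[0,0,0],[0,0,0]]}'
python3 - <<'E'
from h import *
p,d,k=grab('wrist');save('w1',p);np.savez('/tmp/w1',p=p,d=d,**k);print(pose(status.observe()))
plan(.50,-.29,.24,82,10)
E
```

```text
t: 0.82
eef_pos: [0.3865, 0.3042, 0.2358]
orientation: [-180.0, -0.0, 127.0]
ft_force: [1.3, -0.4, 0.1]
finger_gap: 0.0855
finger_force: 0.0
t: 1.57
eef_pos: [0.4602, 0.0482, 0.2401]
orientation: [-180.0, -0.0, 95.8]
ft_force: [-0.1, 0.2, 1.0]
finger_gap: 0.0859
finger_force: 0.0
[[-1.04067407e-01  9.94570174e-01 -3.78294098e-04  4.60138228e-01]
 [ 9.94570126e-01  1.04067574e-01  4.52176412e-04  4.95126879e-02]
 [ 4.89089322e-04 -3.29183182e-04 -9.99999826e-01  2.40097908e-01]
 [ 0.00000000e+00  0.00000000e+00  0.00000000e+00  1.00000000e+00]]
plan 10 rows slide [-3.401e+01  4.180e+00  1.000e-02] norm 34.3 twz 1.397
```

View pics/w1.png

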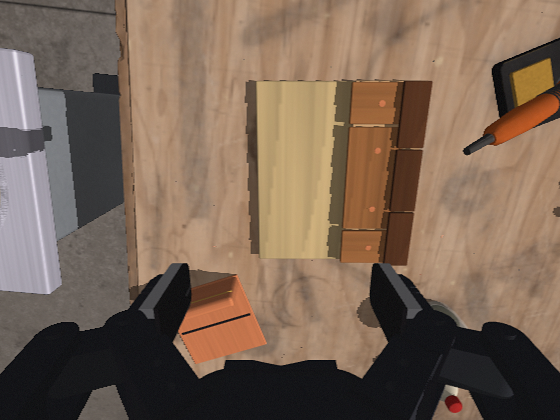

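The wrist view shows the bare deck at columns 258–336, the shadow and shingle front edge at about column 348, and the middle shingle at rows 125–230. I'll measure these on the right planes.

```bash
python3 - <<'E'
from h import *
z=np.load('/tmp/w1.npz');p,d=z['p'],z['d'];k={a:z[a] for a in('f','cx','cy','M')}
hsv=cv2.cvtColor(p,cv2.COLOR_RGB2HSV);X=cloud(d,k)
def rayz(m,zz):
    v,u=np.nonzero(m);return np.array([ray(a,b,k,zz)[:2] for a,b in zip(u,v)])*1000
roi=np.zeros(d.shape,bool);roi[60:280,240:440]=1
for name,(zl,zh),zz in(('deck',(.009,.0145),.012),('shtop',(.023,.0285),.026),('course',(.0295,.035),.032)):
    m=roi&(X[...,2]>zl)&(X[...,2]<zh)
    n,l,st,c=cv2.connectedComponentsWithStats(cv2.morphologyEx(m.astype(np.uint8),cv2.MORPH_OPEN,np.ones((3,3))))
    i=1+st[1:,4].argmax();m=l==i
    print(name,st[i],np.nanmedian(X[m][:,2]),cv2.minAreaRect(rayz(m,zz).astype(np.float32)))
    if name=='shtop':
        # front edge: first pixel of each row
        e=np.zeros_like(m)
        for r in range(90,255):
            c=np.nonzero(m[r])[0]
            if len(c): e[r,c[0]]=1
        P=rayz(e,.026)
        for _ in range(3):
            f=np.polyfit(P[:,1],P[:,0],1);res=P[:,0]-np.polyval(f,P[:,1]);P=P[abs(res)<max(2*res.std(),.5)]
        print('front line x=a*y+b',f,'yaw',np.degrees(np.arctan(-f[0])),P[:,1].min(),P[:,1].max(),res.std())
        # gaps along a column line inside shingles (dark)
        for cc in(360,370,382):
            g=hsv[80:270,cc,2].astype(int);b=80+np.nonzero(g<np.median(g)*.7)[0];print(cc,b)
            print([ (ray(cc,r,k,.026)*1000).round(1)[:2].tolist() for r in b])
# nail heads / middle shingle rows
E
```

```text
deck [  256    81    96   178 15599] 0.011288896233926426 ((487.8792419433594, 49.05015563964844), (109.50254821777344, 217.84591674804688), 5.592746257781982)
shtop [ 343  127   56  102 4792] 0.025340461827479066 ((564.6810302734375, 56.38380813598633), (55.88557052612305, 120.75077056884766), 5.731451034545898)
front line x=a*y+b [-9.94480862e-02  5.43016561e+02] yaw 5.679282193008176 -6.3565936708420425 113.75438210564519 0.38199706922408927
360 [ 81 126 229 230]
[[535.0, 162.0], [543.3, 115.9], [565.2, -5.5], [565.5, -6.8]]
370 [230]
[[577.8, -5.6]]
382 [218 219 220 221 222 223 224 225 226 227 228 230 231 232 233 234 235 236
 237 238 239 240 241 242 243 244 245 246 247 248 249 250 251 252 253 254
 255 256 257 258 259 260 261 262 263 264 265 266 267 268 269]
[[589.4, 11.4], [589.6, 10.1], [589.9, 8.8], [590.2, 7.5], [590.4, 6.3], [590.7, 5.0], [590.9, 3.7], [591.2, 2.4], [591.5, 1.1], [591.7, -0.2], [592.0, -1.5], [592.5, -4.1], [592.8, -5.4], [593.0, -6.7], [593.3, -8.0], [593.6, -9.3], [593.8, -10.7], [594.1, -12.0], [594.4, -13.3], [594.7, -14.6], [594.9, -16.0], [595.2, -17.3], [595.5, -18.6], [595.7, -20.0], [596.0, -21.3], [596.3, -22.7], [596.5, -24.0], [596.8, -25.3], [597.1, -26.7], [597.4, -28.1], [597.6, -29.4], [597.9, -30.8], [598.2, -32.1], [598.5, -33.5], [598.8, -34.9], [599.0, -36.2], [599.3, -37.6], [599.6, -39.0], [599.9, -40.4], [600.1, -41.8], [600.4, -43.1], [600.7, -44.5], [601.0, -45.9], [601.3, -47.3], [601.6, -48.7], [601.8, -50.1], [602.1, -51.5], [602.4, -52.9], [602.7, -54.3], [603.0, -55.8], [603.3, -57.2]]
course [ 398   81   35   68 1812] 0.03134380526191152 ((598.1517333984375, 132.92539978027344), (30.202789306640625, 69.68375396728516), 5.479682922363281)
```

```bash
python3 -m handwheel '{"slide":[[-34,4.2,0],[-34,4.2,0],[-34,4.2,0],[-34,4.2,0],[-34,4.2,0],[-34,4.2,0],[-34,4.2,0],[-34,4.2,0],[-34,4.2,0],[-34,4.2,0]],"twist":[[0,0,1.4],[0,0,1.4],[0,0,1.4],[0,0,1.4],[0,0,1.4],[0,0,1.4],[0,0,1.4],[0,0,1.4],[0,0,1.4],[0,0,1.4]]}'
python3 -m handwheel '{"slide":[[0,0,0],[0,0,0],[0,0,0]],"twist":[[0,0,0],[0,0,0],[0,0,0]]}'
python3 - <<'E'
from h import *
p,d,k=grab('wrist');save('w2',p);np.savez('/tmp/w2',p=p,d=d,**k);X=cloud(d,k)
hsv=cv2.cvtColor(p,cv2.COLOR_RGB2HSV)
m=((hsv[...,0]<14)&(hsv[...,1]>110)&(hsv[...,2]>90)).astype(np.uint8)
n,l,st,c=cv2.connectedComponentsWithStats(cv2.morphologyEx(m,cv2.MORPH_CLOSE,np.ones((5,5))))
def R(m,zz):
    v,u=np.nonzero(m);return cv2.minAreaRect((np.array([ray(a,b,k,zz)[:2] for a,b in zip(u,v)])*1000).astype(np.float32))
for i in range(1,n):
    if st[i,4]>800:
        q=l==i;print(st[i],c[i].round(1))
        for lo,hi,zz in((-.003,.008,.003),(.036,.044,.04)):
            s=q&(X[...,2]>lo)&(X[...,2]<hi)
            if s.sum()>20:print(zz,s.sum(),np.nanmedian(X[s][:,2]),R(s,zz))
E
```

```text
t: 2.45
eef_pos: [0.5014, -0.2894, 0.2399]
orientation: [-180.0, -0.0, 82.2]
ft_force: [-0.4, 0.3, 0.6]
finger_gap: 0.0857
finger_force: 0.0
t: 2.7
eef_pos: [0.5012, -0.288, 0.2399]
orientation: [-180.0, -0.1, 82.2]
ft_force: [-0.7, 0.1, 0.4]
finger_gap: 0.0851
finger_force: 0.0
[   67     0   174   166 14359] [158.8  80.6]
0.003 10234 0.003639182956107212 ((372.65753173828125, -172.15122985839844), (139.96751403808594, 146.7984161376953), 25.1385498046875)
0.04 405 0.039999646851612 ((369.5750732421875, -133.99325561523438), (114.45814514160156, 16.185243606567383), 31.34554100036621)
[ 273  174   69   71 4081] [305.5 204.7]
0.003 3480 0.002333844493456416 ((529.2416381835938, -332.24237060546875), (80.09339904785156, 85.44678497314453), 81.11003112792969)
0.04 545 0.03880382665103793 ((493.07000732421875, -325.54449462890625), (78.58939361572266, 9.441690444946289), 81.76121520996094)
```

View pics/w2.png

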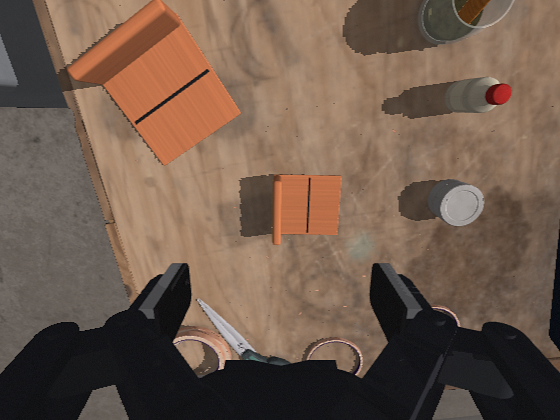

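Picture: the target flashing is centred at (305,205), with its seam at columns 273–283 and rows 175–243 and its line at column 309. The look-alike is at upper left, and the oil bottle (475,95) and tin (458,205) are clear of the gripper. The seam is at (0.493,-0.3255) with yaw -8.5°. The shingle lip is at (0.5375,0.0537) with yaw 5.7°. Now I move to the grasp.

```bash
python3 -c "
from h import *
plan(.4931,-.3255,.040,81.5,8)"
```

```text
plan 8 rows slide [-4.82 -0.34 25.02] norm 25.5 twz 0.087
```

```bash
python3 -m handwheel '{"slide":[[-12.8,-0.9,15],[-12.8,-0.9,20],[-12.9,-0.9,25],[0,0,30],[0,0,30],[0,0,30],[0,0,30],[0,0,20],[0,0,0],[0,0,0]],"twist":[[0,0,0.2],[0,0,0.2],[0,0,0.3],[0,0,0],[0,0,0],[0,0,0],[0,0,0],[0,0,0],[0,0,0],[0,0,0]]}'
python3 -c "
from h import *
plan(.4931,-.3255,.008,81.5,3)"
```

```text
t: 3.58
eef_pos: [0.4926, -0.3256, 0.04]
orientation: [-179.9, -0.1, 81.5]
ft_force: [0.1, 1.2, 0.4]
finger_gap: 0.0853
finger_force: 0.0
plan 3 rows slide [ 0.06  0.16 10.68] norm 10.7 twz -0.015
```

```bash
python3 -m handwheel '{"slide":[[0,0,12],[0,0,12],[0,0,8],[0,0,0]],"twist":[[0,0,0],[0,0,0],[0,0,0],[0,0,0]]}'
python3 -m handwheel '{"slide":[[0,0,0],[0,0,0],[0,0,0],[0,0,0],[0,0,0],[0,0,0],[0,0,0],[0,0,0],[0,0,0],[0,0,0]],"twist":[[0,0,0],[0,0,0],[0,0,0],[0,0,0],[0,0,0],[0,0,0],[0,0,0],[0,0,0],[0,0,0],[0,0,0]]}' 0
```

```text
t: 3.92
eef_pos: [0.4915, -0.3263, 0.0062]
orientation: [-179.8, -0.1, 81.3]
ft_force: [-0.7, 0.9, -0.4]
finger_gap: 0.0852
finger_force: 0.0
t: 4.75
eef_pos: [0.4926, -0.3273, 0.0087]
orientation: [180.0, 0.0, 81.3]
ft_force: [-0.3, -0.5, 3.4]
finger_gap: 0.009
finger_force: 58.7
```

Grip is firm: gap 9 mm, pad force 58.7 N. Lifting.

```bash
python3 -m handwheel '{"slide":[[0,0,-10],[0,0,-20],[0,0,-30],[0,0,-30],[0,0,0],[0,0,0]],"twist":[[0,0,0],[0,0,0],[0,0,0],[0,0,0],[0,0,0],[0,0,0]]}'
python3 -c "
from h import *
plan(.443,.0442,.1,95.68,16)"
```

```text
t: 5.25
eef_pos: [0.4933, -0.3278, 0.1008]
orientation: [179.8, 0.1, 81.3]
ft_force: [0.2, 0.5, -1.8]
finger_gap: 0.0091
finger_force: 58.5
plan 16 rows slide [23.19 -3.94  0.05] norm 23.5 twz -0.896
```

```bash
python3 -m handwheel '{"slide":[[23.2,-3.9,0],[23.2,-3.9,0],[23.2,-3.9,0],[23.2,-3.9,0],[23.2,-3.9,0],[23.2,-3.9,0],[23.2,-3.9,0],[23.2,-3.9,0]],"twist":[[0,0,-0.9],[0,0,-0.9],[0,0,-0.9],[0,0,-0.9],[0,0,-0.9],[0,0,-0.9],[0,0,-0.9],[0,0,-0.9]]}'
python3 -m handwheel '{"slide":[[23.2,-3.9,0],[23.2,-3.9,0],[23.2,-3.9,0],[23.2,-3.9,0],[23.2,-3.9,0],[23.2,-3.9,0],[23.2,-3.9,0],[23.2,-3.9,0],[0,0,0],[0,0,0]],"twist":[[0,0,-0.9],[0,0,-0.9],[0,0,-0.9],[0,0,-0.9],[0,0,-0.9],[0,0,-0.9],[0,0,-0.9],[0,0,-0.9],[0,0,0],[0,0,0]]}'
python3 - <<'E'
from h import *
p,d,k=grab('wrist');save('w3',p);np.savez('/tmp/w3',p=p,d=d,**k)
p,d,k=grab('top');np.savez('/tmp/t3',p=p,d=d,**k)
plan(.443,.0442,.032,95.68,3)
E
```

```text
t: 5.92
eef_pos: [0.4779, -0.138, 0.0966]
orientation: [-179.8, -0.1, 88.6]
ft_force: [0.6, -0.1, -0.4]
finger_gap: 0.0091
finger_force: 58.6
t: 6.75
eef_pos: [0.4415, 0.0456, 0.097]
orientation: [-179.9, -0.0, 95.9]
ft_force: [-0.5, 0.3, -0.0]
finger_gap: 0.0093
finger_force: 58.5
plan 3 rows slide [-0.12  0.26 21.84] norm 21.8 twz 0.013
```

View pics/w3.png

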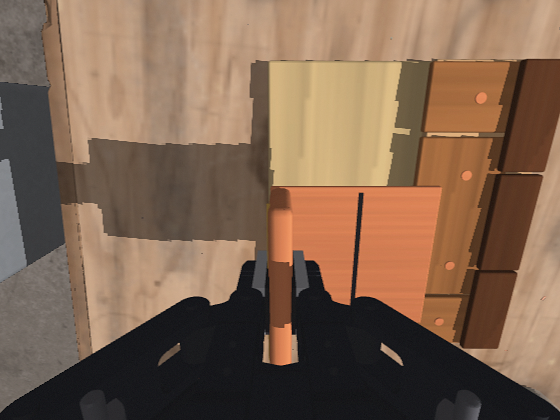

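The flashing is held straight. The leg spans columns 290–440 with its line at column 358, and the shingle edge is near column 425 on the deck below. I'll measure the leg's pose in hand and the shingle edge again.

```bash
python3 - <<'E'
from h import *
z=np.load('/tmp/w3.npz');p,d=z['p'],z['d'];k={a:z[a] for a in('f','cx','cy','M')}
X=cloud(d,k);T=pose(status.observe());print(T[:3,3].round(4))
m=(X[...,2]>.078)&(X[...,2]<.102);m[:188]=0;m[:, :290]=0;m[330:]=0
n,l,st,c=cv2.connectedComponentsWithStats(m.astype(np.uint8));
hs=cv2.cvtColor(p,cv2.COLOR_RGB2HSV);cop=(hs[...,0]<14)&(hs[...,1]>110)&(hs[...,2]>120)
m&=cop
P=X[m];A=np.c_[P[:,:2]-T[:2,3],np.ones(len(P))]
for _ in range(3):
    w=np.linalg.lstsq(A,P[:,2],rcond=None)[0];r=P[:,2]-A@w;g=abs(r)<2.5*r.std()+1e-4;P,A=P[g],A[g]
print('plane',w.round(4),'std',r.std(),'tilt deg',np.degrees(w[:2]).round(2))
zt=w[2]
def line(pts):
    P=np.array(pts)*1000
    for _ in range(3):
        f=np.polyfit(P[:,1],P[:,0],1);r=P[:,0]-np.polyval(f,P[:,1]);P=P[abs(r)<2*r.std()+.2]
    return f,np.degrees(np.arctan(-f[0])),r.std()
for zt in(T[2,3]-.0057,):
    e=[ray(np.nonzero(m[r])[0].max()+.5,r,k,zt)[:2] for r in range(195,300)];f=line(e);print('lead',f,'x at tcp line',np.polyval(f[0],T[1,3]*1000+8))
    b=[]
    for r in range(200,300):
        c=np.arange(340,375)[hs[r,340:375,2]<70]
        if len(c):b.append(ray(c.mean(),r,k,zt)[:2])
    f=line(b);print('black',f,np.polyval(f[0],T[1,3]*1000+4))
    t=[ray(c,np.nonzero(m[:,c])[0].min()-.5,k,zt)[:2] for c in range(300,435)];t=np.array(t)*1000;f=np.polyfit(t[:,0],t[:,1],1);print('left side y at x',np.polyval(f,T[0,3]*1000+40),np.degrees(np.arctan(f[0])))
s=(X[...,2]>.023)&(X[...,2]<.0285);e=[]
for r in range(145,260):
    c=np.nonzero(s[r,400:480])[0]
    if len(c):e.append(ray(400+c[0]-.5,r,k,.026)[:2])
f=line(e);print('shingle front',f,np.polyval(f[0],53.7))
E
```

```text
[0.4422 0.0445 0.0975]
plane [-0.0021  0.0005  0.0907] std 0.0005628170451419947 tilt deg [-0.12  0.03]
lead (array([-1.03063302e-01,  5.26027102e+02]), np.float64(5.884316407875613), np.float64(0.151048696264822)) x at tcp line 520.6194432316903
black (array([-1.02292158e-01,  4.86391265e+02]), np.float64(5.840594093899597), np.float64(0.1088175678492179)) 481.43323697756256
left side y at x 89.59103971990513 5.862162737385467
shingle front (array([-4.18677889e-01,  5.76050673e+02]), np.float64(22.717982836081344), np.float64(5.535646719384393)) 553.5676700743523
```

```bash
python3 -m handwheel '{"slide":[[0,0,20],[0,0,20],[0,0,20],[0,0,10],[0,0,3],[0,0,0],[0,0,0]],"twist":[[0,0,0],[0,0,0],[0,0,0],[0,0,0],[0,0,0],[0,0,0],[0,0,0]]}'
python3 -m handwheel '{"slide":[[0,0,1],[0,0,0],[0,0,0]],"twist":[[0,0,0],[0,0,0],[0,0,0]]}'
python3 -m handwheel '{"slide":[[0,0,1],[0,0,0],[0,0,0]],"twist":[[0,0,0],[0,0,0],[0,0,0]]}'
```

```text
t: 7.43
eef_pos: [0.4432, 0.0447, 0.0261]
orientation: [179.9, 0.0, 95.7]
ft_force: [0.3, 0.1, -0.7]
finger_gap: 0.0093
finger_force: 58.6
t: 7.68
eef_pos: [0.443, 0.045, 0.025]
orientation: [179.9, 0.0, 95.7]
ft_force: [0.5, -0.1, -0.9]
finger_gap: 0.0092
finger_force: 58.6
t: 7.93
eef_pos: [0.4426, 0.045, 0.0233]
orientation: [180.0, -0.0, 95.7]
ft_force: [-0.3, 0.3, -1.3]
finger_gap: 0.0094
finger_force: 58.6
```

```bash
for i in 1; do :; done
python3 -m handwheel '{"slide":[[0,0,1],[0,0,0],[0,0,0]],"twist":[[0,0,0],[0,0,0],[0,0,0]]}' | grep -E "pos|ft"
python3 -m handwheel '{"slide":[[0,0,1],[0,0,0],[0,0,0]],"twist":[[0,0,0],[0,0,0],[0,0,0]]}'| grep -E "pos|ft"
python3 -m handwheel '{"slide":[[0,0,0.7],[0,0,0],[0,0,0]],"twist":[[0,0,0],[0,0,0],[0,0,0]]}'| grep -E "pos|ft"
```

```text
eef_pos: [0.4425, 0.0449, 0.0222]
ft_force: [0.1, 0.1, -1.1]
eef_pos: [0.4425, 0.045, 0.0212]
ft_force: [-0.3, 0.4, -1.2]
eef_pos: [0.4426, 0.045, 0.0206]
ft_force: [0.5, 0.3, -1.2]
```

```bash
python3 -m handwheel '{"slide":[[0,0,0.5],[0,0,0],[0,0,0]],"twist":[[0,0,0],[0,0,0],[0,0,0]]}' | grep -E "pos|ft"
python3 -m handwheel '{"slide":[[0,0,0.5],[0,0,0],[0,0,0]],"twist":[[0,0,0],[0,0,0],[0,0,0]]}'| grep -E "pos|ft"
python3 -c "
from h import *
plan(.4988,.0489,.0196,95.68,12)"
```

```text
eef_pos: [0.4427, 0.045, 0.0206]
ft_force: [-3.6, 0.0, 5.4]
eef_pos: [0.4427, 0.0449, 0.0206]
ft_force: [-5.7, -0.9, 10.6]
plan 12 rows slide [-0.14  4.69  0.09] norm 4.7 twz 0.005
```

Contact at TCP z 0.0206, about 10 N per mm. I'll ease off to light contact and slide in.

```bash
python3 -m handwheel '{"slide":[[0,0,-0.8],[0,4,0],[0,5,0],[0,5,0],[0,5,0],[0,5,0],[0,4,0],[0,0,0]],"twist":[[0,0,0],[0,0,0],[0,0,0],[0,0,0],[0,0,0],[0,0,0],[0,0,0],[0,0,0]]}'
python3 -c "
from h import *
plan(.4988,.0489,.0196,95.68,6)"
```

```text
t: 9.85
eef_pos: [0.4717, 0.0478, 0.0206]
orientation: [179.9, -0.0, 95.7]
ft_force: [2.2, 0.5, 0.5]
finger_gap: 0.0093
finger_force: 59.1
plan 6 rows slide [-0.27  4.51  0.17] norm 4.5 twz 0.01
```

```bash
python3 -m handwheel '{"slide":[[-0.2,4.5,0],[-0.2,4.5,0],[-0.2,4.5,0],[-0.2,4.5,0],[-0.2,4.5,0],[-0.2,4.5,0],[0,0,0],[0,0,0]],"twist":[[0,0,0],[0,0,0],[0,0,0],[0,0,0],[0,0,0],[0,0,0],[0,0,0],[0,0,0]]}'
python3 - <<'E'
from h import *
plan(.4988,.0489,.0196,95.68,1)
p,d,k=grab('wrist');save('w4',p);np.savez('/tmp/w4',p=p,d=d,**k);save('w4b',cv2.resize(p[140:350,230:510],(800,600),interpolation=2))
p,d,k=grab('side');save('s4',cv2.resize(p[190:280,220:340],(800,600),interpolation=2))
E
```

```text
t: 10.52
eef_pos: [0.4983, 0.0493, 0.0207]
orientation: [179.9, 0.0, 95.7]
ft_force: [2.6, -0.2, 2.3]
finger_gap: 0.0089
finger_force: 59.0
plan 1 rows slide [-0.45  0.42  1.05] norm 1.2 twz 0.055
```

View pics/w4b.png

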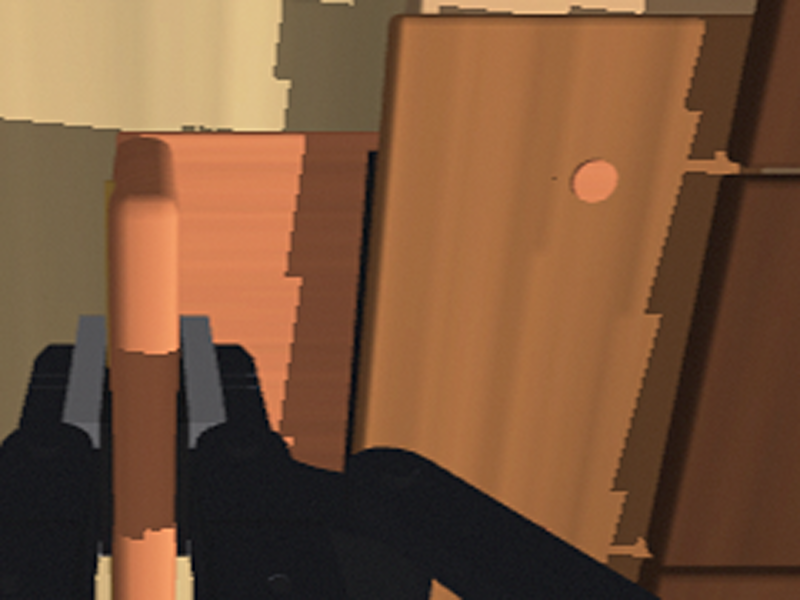

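View pics/s4.png

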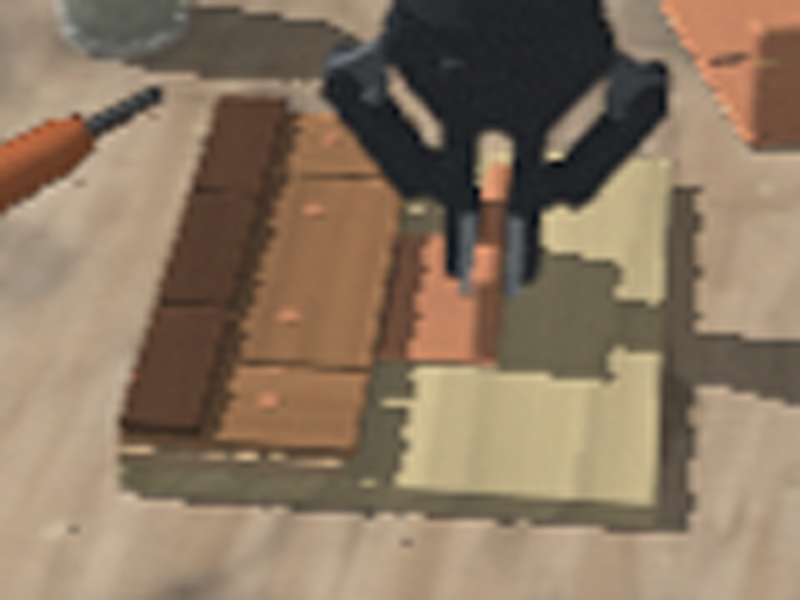

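The black line (crop column 360) lies right along the shingle's front edge and parallel to it. The leg is about 20 mm in from the shingle's left side, as it should be, and the side view shows the shingle lying flat. Now I press down.

```bash
python3 -m handwheel '{"slide":[[0,0,0.8],[0,0,0],[0,0,0],[0,0,0],[0,0,0],[0,0,0]],"twist":[[0,0,0],[0,0,0],[0,0,0],[0,0,0],[0,0,0],[0,0,0]]}'
```

```text
t: 11.12
eef_pos: [0.4981, 0.0493, 0.0206]
orientation: [179.9, 0.0, 95.7]
ft_force: [-0.5, -0.1, 7.1]
finger_gap: 0.0095
finger_force: 59.9
```

```bash
python3 -m handwheel '{"slide":[[0,0,0.25],[0,0,0],[0,0,0],[0,0,0],[0,0,0],[0,0,0]],"twist":[[0,0,0],[0,0,0],[0,0,0],[0,0,0],[0,0,0],[0,0,0]]}'
python3 -m handwheel '{"slide":[[0,0,0],[0,0,0],[0,0,0],[0,0,0],[0,0,0],[0,0,0]],"twist":[[0,0,0],[0,0,0],[0,0,0],[0,0,0],[0,0,0],[0,0,0]]}'
python3 - <<'E'
from h import *
f=[]
for _ in range(4):
    p,d,k=grab('wrist');f.append(status.observe()['ft_force'].round(1))
print(f);X=cloud(d,k);m=np.zeros(d.shape,bool);m[160:300,365:450]=1;m&=abs(X[...,2]-.026)<.008
P=X[m];u=np.array([np.cos(.0991),np.sin(.0991)]);a=P[:,:2]@u-np.array([.5375,.0537])@u
for lo in np.arange(0,.055,.01):
    q=P[(a>lo)&(a<lo+.01)];print(lo.round(3),len(q),np.median(q[:,2]) if len(q) else '')
E
```

```text
t: 11.62
eef_pos: [0.4981, 0.0493, 0.0206]
orientation: [179.9, 0.0, 95.7]
ft_force: [-1.5, 0.1, 10.2]
finger_gap: 0.0091
finger_force: 60.4
t: 12.12
eef_pos: [0.4981, 0.0493, 0.0206]
orientation: [179.9, 0.0, 95.7]
ft_force: [-0.5, 1.0, 9.9]
finger_gap: 0.0091
finger_force: 60.4
[array([-1.1, -0.7,  9.9]), array([-1.5,  0.1,  9.9]), array([-1.4,  0. ,  9.4]), array([-0.7,  0.8, 10.4])]
0.0 2575 0.025313022148264308
0.01 2921 0.025360945827232917
0.02 2919 0.025340231212242853
0.03 2685 0.02540765003109688
0.04 645 0.02528910527952216
0.05 0
```

The push is steady at about 10 N and the shingle's top is level, so I'm handing in.

```bash
python3 -c "
from rig import env
print(env.close_job())"
```

```text
the job is handed in; nothing more can be done
None
```

I handed the job in with the flashing's line at the middle shingle's front edge, its leg flat on the board under a steady push of about 10 N, the gripper still holding it and the shingle lying down; the hand-in gave no verdict.

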